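# Pre-use check of a hand pipette

## Task

Check the blue-headed pipette before use: while it stands in its holder, press its plunger all the way down to the stop and let it spring back up, then draw the pipette out of the holder and carry it to the black inspection plate. Finish while still holding it in the gripper, keeping it still and leaning at about 45 degrees, with its nozzle (lower) end over the plate and at least 5 cm above it, and touching nothing but the gripper. Leave the yellow and red pipettes, the white bottle and the glass beaker where they stand.

Things in the scene. Friction and masses are not known exactly. Their poses are not given: they have to be found in the camera images.
- pipette: the pipette to check: white, blue plunger head, blue band round the handle's foot; 226 mm long, 80 to 150 g. Origin at the nozzle tip (lower end), z along it up to the plunger, x to the finger hook. Tapered barrel from 0 to 100 mm (17 mm diameter above 50 mm), box handle from 100 to 200 mm (32 mm along x, 26 mm along y), plunger to 226 mm
- pipette_grip (a point): point on the pipette's axis inside the handle, 180 mm above the nozzle tip, 20 mm below the handle's top; axes as the pipette's; a good place for the finger pads. The y faces are plain, so grip across y: the finger hook juts from the +x face to 37 mm from the axis, 174 to 190 mm above the nozzle tip
- plunger_top (a point): centre of the top of the blue plunger head (21 mm diameter, 8 mm thick, on a 9 mm steel stem 18 mm high); 226 mm above the nozzle tip when up; moves with the plunger
- plunger (a joint): how far the plunger is pressed, in m: 0 up, 0.012 at its stop. A spring lifts it; it starts to move at about 1.2 N and takes about 5 N at the stop
- stand: fixed pipette holder, origin on the table under its centre: dark foot 120 x 320 x 10 mm, end columns, grey bar 70 x 320 mm, 35 mm thick, top 115 mm above the table, three loose 22 mm sleeves 115 mm apart along y. The pipettes stand in them upright in any order, hooks to +x, handles resting on the bar, nozzle tips 15 mm above the table; a straight lift of 105 mm frees one
- plate: the inspection plate: black, 150 x 150 mm, 6 mm thick, with an orange strip along two edges, fixed to the table; origin at the centre of its underside, x and y along its sides; it always lies on the +y side of the holder
- yellow_pipette: bystander: pipette of the same shape and frame with yellow head and band; its plunger does not move; its top is 241 mm above the table
- red_pipette: bystander: pipette of the same shape and frame with red head and band; its plunger does not move; its top is 241 mm above the table
- reagent: bystander: loose white bottle with a red cap, 60 mm diameter, 120 mm high, origin at the centre of its underside
- beaker: bystander: loose glass beaker, 68 mm diameter, 85 mm high, origin at the centre of its underside
Mind the look-alikes: they are no part of the job. Several things have the shape of the plate; the one meant has the colours described above.

How it is judged:
On the way, in this order (a step that is already met when the one before it is completed fails the run):
1. the blue plunger is pressed down to its stop (11 mm of its 12 mm) while the pipette stands in its holder (value of joint plunger above 0.011 m and distance of pipette from where it was at the start of the episode below 0.012 m), for 0.1 s.
2. the plunger has sprung back up (within 2 mm) while the pipette still stands in its holder (value of joint plunger below 0.002 m and distance of pipette from where it was at the start of the episode below 0.012 m), for 0.1 s.
3. the pipette is drawn out: its nozzle is above the top of the holder's bar (height (world z) of pipette above 0.117 m), for 0.1 s.
At the end, for the whole second after the job is handed in: The gripper still holds the blue pipette, still (under 3 cm/s), leaning 30 to 60 degrees from upright with the nozzle end low; the nozzle tip is over the 150 mm black plate and at least 4 cm above its top, and the pipette touches neither holder, plate nor any other object (angle between pipette's own z axis and vertical between 0.52 and 1.05 rad and x of pipette in the frame of plate between -0.075 and 0.075 m and y of pipette in the frame of plate between -0.075 and 0.075 m and z of pipette in the frame of plate above 0.046 m and contact force between pipette and the fingers above 1 N and contact force between pipette and stand below 0.05 N and contact force between pipette and plate below 0.05 N and contact force between pipette and yellow_pipette below 0.05 N and contact force between pipette and red_pipette below 0.05 N and contact force between pipette and reagent below 0.05 N and contact force between pipette and beaker below 0.05 N and linear speed of pipette below 0.03 m/s); the arm keeps its last pose, push and grip.
It fails at once if the yellow pipette is moved by more than 2 cm (distance of yellow_pipette from where it was at the start of the episode above 0.02 m).
It fails at once if the red pipette is moved by more than 2 cm (distance of red_pipette from where it was at the start of the episode above 0.02 m).
It fails at once if the bottle is moved by more than 3 cm (distance of reagent from where it was at the start of the episode above 0.03 m).
It fails at once if the beaker is moved by more than 3 cm (distance of beaker from where it was at the start of the episode above 0.03 m).
It also fails if it takes over 54 s, if anything falls off the work surface, if the arm or the gripper's body presses on something with over 40 N, if the wrist force passes 120 N, or if a joint passes its speed limit or range.

## Robot

A 7-joint arm with a two-finger parallel gripper is mounted at the origin on the work surface. World frame = base frame: x ahead of the robot, y to its left, z up, the work surface at z = 0. Lengths are in m, angles in rad, forces in N, time in s.
With the tool pointing down it reaches from about 0.4 to 0.85 m from the base axis. Payload 10.4 kg.
Tool frame: the origin (TCP) lies on the centre line of the jaws, within the pads' length; the fingertips stand 19 mm ahead of it and the grasp point (between the pads) is the TCP; z points along the fingers, y is the line along which they close (so a half turn about z gives the same grasp; the last joint's range is limited). The gripper opens to 87 mm and grips with 3 to 60 N. Pads are 19 mm wide; open, the fingers measure 117 mm over their backs; the gripper's body (75 mm by 190 mm) begins 51 mm behind the grasp point.
Start: joints at [-1.187, 0.332, -0.065, 1.46, 0.022, 1.35, -0.088], TCP at [0.247, 0.574, 0.242] pointing down, gripper open.
Joint ranges: [-2.6, 2.6], [-0.5, 2.12], [-1.47, 1.34], [0.16, 2.42], [-1.27, 4.41], [0.06, 2.06], [-2.6, 2.6]. Speed limits (rad/s): [2.22, 2.22, 2.79, 2.79, 3.14, 3.14, 3.14].

## Interface

Orientations are given as a unit quaternion [x, y, z, w].
In Python, from station import arm gives the robot as it stands.
- The arm moves only by the tool carry_out, never from a script. Its argument "increments" is a list of rows, each a list of 2 entries, a list of its own where there are three numbers: the shift along the tool's x, y, z in units of 0.15 m (1.0 is 0.15 m), then the turn, a rotation vector about the tool's x, y, z in units of 2 pi rad (1.0 is 2 pi rad). In form: [[[dx, dy, dz], [rx, ry, rz]], ...]. A call has 1 to 12 rows; each row shifts and turns the commanded pose from where the row before left it, along the tool's axes as they then stand; what a row does not reach is not made up. A row lasts 1/10 s, in which the tool goes at most 50 mm and 8.59 degrees, less where a joint would pass 70% of its speed; a pose out of reach is approached as far as the arm can. A call with a number of a shift or a turn outside -1 to 1 is refused whole. A call with a gripper value outside its range is refused whole. "gripper" is the closure, from 0 (fully open) to 1 (shut), set as the call begins (left out, the last holds). The fingers move at their own pace and stop on an object; "force" is the grip in N (left out, the last holds). Time passes only in rows, so rows that do not move let the fingers close. It gives the time, the measured TCP pose, the force, the opening and the grip force at its end, in the units of the state.
- arm.observe(): the state, without advancing time (a new reading comes with each control period).
- arm.grab_frame(name): name is "side" or "top" or "wrist"; returns the picture (400x640x3 uint8, red, green, blue); there is no depth.
- arm.camera_model(name): a dict with "fx", "fy", "cx", "cy" (pixels), "rvec" (rotation vector, rad) and "tvec" (3), from world to camera coordinates, as OpenCV has them. Camera axes: x right, y down, z forward; pixel columns grow to the right and rows downward; lengths in m; the calibration is good to about 2 mm. The wrist camera is an equidistant fisheye: a pixel r from the principal point sees the ray r / f radians off the axis. A picture is of the moment at which its call begins: read the wrist's pose just before it. camera_model takes no time and is no camera call; for the wrist camera it gives the pose at the moment of the call.
- arm.job_done(): hands the job in; it is judged then, once.
The state is a dict: "time": time; "q": joint angles; "joint_velocities": joint speeds; "joint_efforts": joint torques, N m; "tool_pos": TCP position; "eef_rot": TCP orientation; "force": force on the tool from outside, world axes, zero at the start; "moment": the same for the moment, N m; "finger_gap": opening from 0.0 (shut) to 1.0 (fully open); "finger_force": force on a finger pad.
Only numpy, scipy, OpenCV 4.12 (cv2) and the standard library are available. Lean on these libraries where they do the work, as an engineer would, in place of code of your own. Each camera call takes 0.05 s, during which the arm holds its last target. There are 200 camera calls.

## Working session

There is one attempt and no reset: what is moved stays moved. The work goes in short steps, Python scripts to look and compute and a tool call to move; the robot and the scene stay as the last step left them, time stands still between calls to the robot, and variables do not carry over. Pictures are saved under pics/ and viewed, at most 10 in all, crops included, and the job is handed in when it is done.

Besides the shell and the picture viewer there is one more tool, called after ">>>" as name(argument=value, ...), one argument or row to a line, values as JSON. carry_out: Moves the arm, as the interface text tells. Shifts and turns lie within -1 to 1; 1 stands for 0.15 m of shift or 2 pi rad of turn. Its arguments: {"type":"object","properties":{"increments":{"type":"array","items":{"type":"array"}},"gripper":{"type":"number"},"force":{"type":"number"}},"required":["increments"]}

```bash
mkdir -p pics
cat > h.py <<'E'
import numpy as np, cv2
from scipy.spatial.transform import Rotation as R
from station import arm
def ray(m,u,v):
    Rm=cv2.Rodrigues(np.array(m["rvec"],float))[0]; t=np.array(m["tvec"],float)
    d=np.array([(u-m["cx"])/m["fx"],(v-m["cy"])/m["fy"],1.]); return -Rm.T@t, Rm.T@d
def plane(m,u,v,z):
    o,d=ray(m,u,v); return o+d*(z-o[2])/d[2]
def save(n,im): cv2.imwrite(f"pics/{n}.png",cv2.cvtColor(im,cv2.COLOR_RGB2BGR))
E
python3 - <<'E'
from h import *
s=arm.observe(); print(s)
a=arm.grab_frame("top"); b=arm.grab_frame("side")
np.save("top0.npy",a);np.save("side0.npy",b)
save("top0",a);save("side0",b)
for n in("top","side"):
    m=arm.camera_model(n);print(m); print(ray(m,320,200))
E
```

```text
{'time': 0.0, 'q': array([-1.18657842,  0.33289138, -0.06471746,  1.46091483,  0.0216303 ,
        1.34988413, -0.08851222]), 'joint_velocities': array([-0.00035703, -0.00048526, -0.00068888,  0.00056064, -0.00046454,
       -0.00075565, -0.00024524]), 'joint_efforts': array([ 5.76495622e-04, -6.23260045e+01,  2.50025588e-02, -3.89894485e+01,
       -6.13466394e-02,  3.98377818e-02,  1.65169972e-04]), 'tool_pos': array([0.24717215, 0.57367294, 0.24075443]), 'eef_rot': array([ 2.01993761e-01,  9.79386558e-01, -6.93515343e-04, -9.86960533e-05]), 'force': array([-0.45810674,  1.06432023,  0.2869554 ]), 'moment': array([-0.01808832,  0.01557043,  0.01688148]), 'finger_force': 0.0, 'finger_gap': 0.9981388264104337}
{'fx': 429.9006201974922, 'fy': 429.9006201974922, 'cx': 313.8638437593572, 'cy': 200.35686997587402, 'rvec': array([ 2.19248964, -2.15111676,  0.13352396]), 'tvec': array([0.06375596, 0.68163699, 1.23226447])}
(array([0.54220686, 0.09303218, 1.29789301]), array([ 0.10991347, -0.02710183, -0.99367446]))
{'fx': 381.1117292295782, 'fy': 381.1117292295782, 'cx': 311.5284031000653, 'cy': 207.1440654206068, 'rvec': array([ 2.27921028, -0.66082669,  0.27751926]), 'tvec': array([-0.50811044,  0.42137144,  0.70069181])}
(array([ 0.32114594, -0.43822193,  0.79468607]), array([ 0.40654119,  0.59559252, -0.69342578]))
```

View pics/top0.png

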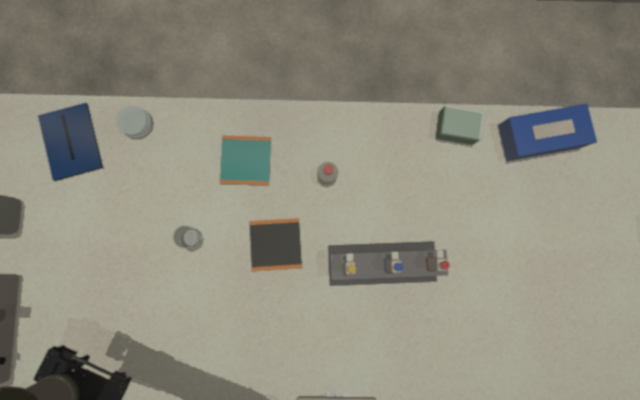

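View pics/side0.png

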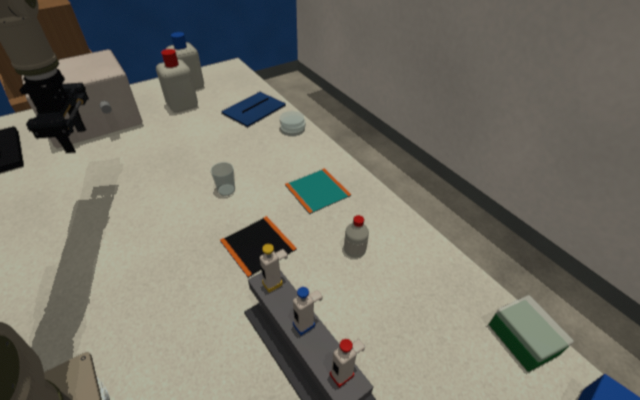

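The top view has the yellow, blue and red heads at about (351,269), (398,267) and (445,265). The plate candidates are black with orange strips at (275,244), teal with orange at (246,160) and a dark blue pad at (70,142). The black one with two orange edges fits. In the side view the blue head is at (303,293) and the black plate at (258,247). Next I measure these and take one enlarged crop to confirm.

Run:
```python
from h import *
a=np.load("top0.npy");b=np.load("side0.npy");mt=arm.camera_model("top");ms=arm.camera_model("side")
def blob(im,lo,hi,box):
    x0,y0,x1,y1=box;h=cv2.cvtColor(im,cv2.COLOR_RGB2HSV)[y0:y1,x0:x1]
    k=cv2.inRange(h,np.array(lo,np.uint8),np.array(hi,np.uint8));n,l,st,c=cv2.connectedComponentsWithStats(k)
    i=1+np.argmax(st[1:,4]);return c[i]+[x0,y0],st[i]
def tri(p,q):
    o1,d1=ray(mt,*p);o2,d2=ray(ms,*q);d1/=np.linalg.norm(d1);d2/=np.linalg.norm(d2)
    A=np.stack([d1,-d2],1);t=np.linalg.lstsq(A,o2-o1,rcond=None)[0];p1=o1+t[0]*d1;p2=o2+t[1]*d2
    return (p1+p2)/2,np.linalg.norm(p1-p2)
C={"blue":((100,100,60),(130,255,255),(380,250,420,285),(285,280,330,305)),
"yellow":((18,130,90),(32,255,255),(335,250,370,285),(250,240,290,262)),
"red":((0,150,90),(8,255,255),(435,250,460,285),(330,335,365,355))}
for n,(lo,hi,bt,bs) in C.items():
    p,st=blob(a,lo,hi,bt);q,s2=blob(b,lo,hi,bs)
    print(n,p.round(1),st,q.round(1),s2,"tri",tri(p,q),"plane.238",plane(mt,*p,.238)[:2].round(4),plane(ms,*q,.236)[:2].round(4))
# plate: dark+orange mask in top
h=cv2.cvtColor(a,cv2.COLOR_RGB2HSV)[205:285,235:315]
k=(cv2.inRange(h,np.array([0,0,0],np.uint8),np.array([180,255,75],np.uint8))|cv2.inRange(h,np.array([3,130,100],np.uint8),np.array([20,255,255],np.uint8)))
c=max(cv2.findContours(k,cv2.RETR_EXTERNAL,cv2.CHAIN_APPROX_NONE)[0],key=cv2.contourArea)
r=cv2.boxPoints(cv2.minAreaRect(c))+[235,205]
w=np.array([plane(mt,*p,.006) for p in r]);print("plate",w.round(3).tolist(),w.mean(0),np.linalg.norm(np.diff(w,axis=0),axis=1))
# stand ends, bar
h=cv2.cvtColor(a,cv2.COLOR_RGB2HSV)[235:295,320:460]
k=cv2.inRange(h,np.array([0,0,0],np.uint8),np.array([180,255,80],np.uint8))
c=max(cv2.findContours(k,cv2.RETR_EXTERNAL,cv2.CHAIN_APPROX_NONE)[0],key=cv2.contourArea)
r=cv2.boxPoints(cv2.minAreaRect(c))+[320,235]
w=np.array([plane(mt,*p,.01) for p in r]);print("stand foot",w.round(3).tolist())
for n,u,v,z in(("bottle",328,170,.12),("beaker",191,238,.085),("beakerS",188,237,.04)):print(n,plane(mt,u,v,z).round(3))
save("crop1",np.hstack([cv2.resize(a[220:300,320:460],(700,400),interpolation=cv2.INTER_CUBIC)]))
```

```text
blue [398.5 266.5] [16 14  6  6 32] [302.5 292.1] [12  7 12 11 98] tri (array([ 0.49962801, -0.13099521,  0.23667318]), np.float64(0.0001544640573335742)) plane.238 [ 0.4996 -0.1307] [ 0.4999 -0.1307]
yellow [351.4 268.3] [14 16  6  6 29] [267.6 248.4] [12  4 12 10 94] tri (array([ 0.49356726, -0.01562961,  0.23686496]), np.float64(0.0007041620529345581)) plane.238 [ 0.4933 -0.0154] [ 0.4942 -0.0151]
red [444.8 264.4] [ 9 13  3  4  8] [345.6 345.1] [ 10   4  12  13 124] tri (array([ 0.50677042, -0.24526   ,  0.2355087 ]), np.float64(0.00020121431512254496)) plane.238 [ 0.5068 -0.2444] [ 0.5067 -0.2455]
plate [[0.602, 0.266, 0.006], [0.615, 0.125, 0.006], [0.498, 0.114, 0.006], [0.486, 0.255, 0.006]] [0.55026519 0.18989807 0.006     ] [0.14224706 0.11701337 0.14086932]
stand foot [[0.548, -0.163, 0.01], [0.548, -0.195, 0.01], [0.542, -0.195, 0.01], [0.542, -0.163, 0.01]]
bottle [0.757 0.04  0.12 ]
beaker [0.562 0.419 0.085]
beakerS [0.566 0.44  0.04 ]
```

View pics/crop1.png

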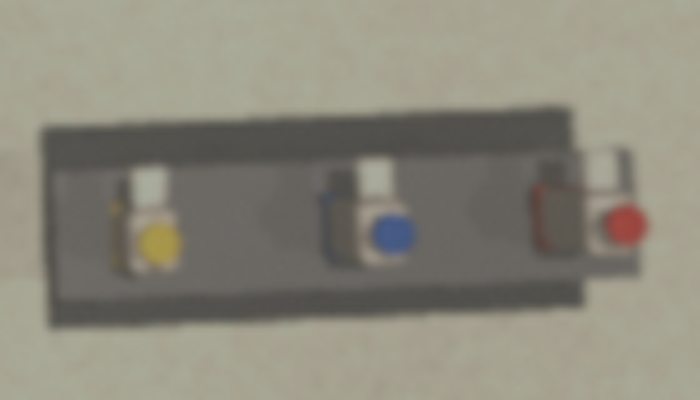

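The crop confirms it: the middle pipette has the blue head and band, at about (395,235) in the crop, with its hook to +x. It triangulates to (0.4996, -0.131, 0.237), which is right for the head's mid-height. The three heads are 115 mm apart, with the stand at a yaw of about 3.3°. Now I close the gripper, raise it and turn it to line up with the stand.

>>> carry_out(
  increments=[
    [[0, 0, -0.13], [0, 0, -0.0185]],
    [[0, 0, -0.13], [0, 0, -0.0185]],
    [[0, 0, -0.13], [0, 0, -0.0185]],
    [[0, 0, -0.13], [0, 0, -0.0184]],
  ],
  gripper=1,
  force=20,
)

```text
time: 0.5
tool_pos: [0.2472, 0.5738, 0.3199]
eef_rot: [-0.031, 1.0, -0.0, -0.0]
force: [-0.1, -0.8, 0.4]
finger_gap: 0.724
finger_force: 0.0
```

```bash
cat >> h.py <<'E'
def to(p,yaw=None):
    """shift (units) in tool axes from measured pose to world p, plus turn to tool-down with y axis at stand yaw"""
    s=arm.observe(); Q=R.from_quat(s["eef_rot"]); d=Q.inv().apply(np.array(p)-s["tool_pos"])/.15
    Y=np.array([-.0574,.99835,0]);Z=np.array([0,0,-1.]);T=R.from_matrix(np.stack([np.cross(Y,Z),Y,Z],1))
    print("t",round(s["time"],2),"pos",s["tool_pos"].round(4),"q",s["q"].round(2),"F",s["force"].round(2),"gap",round(s["finger_gap"],3))
    print("shift",d.round(4),"turn",((Q.inv()*T).as_rotvec()/2/np.pi).round(4))
E
python3 -c "
from h import *
to([.5,.2,.32]);to([.4996,-.131,.32])"
```

```text
t 0.5 pos [0.2472 0.5738 0.3199] q [-1.14  0.31 -0.12  1.33  0.04  1.51  0.37] F [-0.06 -0.79  0.36] gap 0.724
shift [-1.5269e+00 -2.5923e+00  7.0000e-04] turn [-0.0001 -0.0001  0.0008]
t 0.5 pos [0.2472 0.5738 0.3199] q [-1.14  0.31 -0.12  1.33  0.04  1.51  0.37] F [-0.06 -0.79  0.36] gap 0.724
shift [-1.3867e+00 -4.7945e+00  2.3000e-03] turn [-0.0001 -0.0001  0.0008]
```

>>> carry_out(
  increments=[
    [[-0.127, -0.216, 0], [0, 0, 0]],
    [[-0.127, -0.216, 0], [0, 0, 0]],
    [[-0.127, -0.216, 0], [0, 0, 0]],
    [[-0.127, -0.216, 0], [0, 0, 0]],
    [[-0.127, -0.216, 0], [0, 0, 0]],
    [[-0.127, -0.216, 0], [0, 0, 0]],
    [[-0.127, -0.216, 0], [0, 0, 0]],
    [[-0.127, -0.216, 0], [0, 0, 0]],
    [[-0.127, -0.216, 0], [0, 0, 0]],
    [[-0.127, -0.216, 0], [0, 0, 0]],
    [[-0.127, -0.216, 0], [0, 0, 0]],
    [[-0.127, -0.216, 0], [0, 0, 0]],
  ],
)

```text
time: 1.7
tool_pos: [0.4984, 0.1975, 0.3193]
eef_rot: [-0.029, 1.0, -0.0, -0.0]
force: [1.0, 0.3, 1.0]
finger_gap: 0.004
finger_force: 0.0
```

>>> carry_out(
  increments=[
    [[0.014, -0.22, 0], [0, 0, 0]],
    [[0.014, -0.22, 0], [0, 0, 0]],
    [[0.014, -0.22, 0], [0, 0, 0]],
    [[0.014, -0.22, 0], [0, 0, 0]],
    [[0.014, -0.22, 0], [0, 0, 0]],
    [[0.014, -0.22, 0], [0, 0, 0]],
    [[0.014, -0.22, 0], [0, 0, 0]],
    [[0.014, -0.22, 0], [0, 0, 0]],
    [[0.014, -0.22, 0], [0, 0, 0]],
    [[0.014, -0.22, 0], [0, 0, 0]],
    [[0, 0, 0], [0, 0, 0]],
  ],
)

```text
time: 2.8
tool_pos: [0.4948, -0.1366, 0.3195]
eef_rot: [-0.025, 1.0, -0.001, -0.0]
force: [1.0, -0.3, 1.2]
finger_gap: 0.002
finger_force: 0.0
```

Run:
```python
from h import *
to([.4996,-.131,.264])
a=arm.grab_frame("wrist");np.save("w1.npy",a);save("w1",a);print(arm.camera_model("wrist"))
```

```text
t 2.8 pos [ 0.4948 -0.1366  0.3195] q [-0.31  0.04  0.51  1.65 -0.02  1.46  1.82] F [ 1.03 -0.33  1.19] gap 0.002
shift [-0.0337  0.036   0.3696] turn [-0.0002 -0.0001 -0.0011]
{'fx': 309.70691628693146, 'fy': 309.70691628693146, 'cx': 321.75763662188376, 'cy': 201.30147783080034, 'rvec': array([-2.02757863, -2.14022011, -0.28057151]), 'tvec': array([ 0.1603206 , -0.52255981,  0.33871043])}
```

View pics/w1.png

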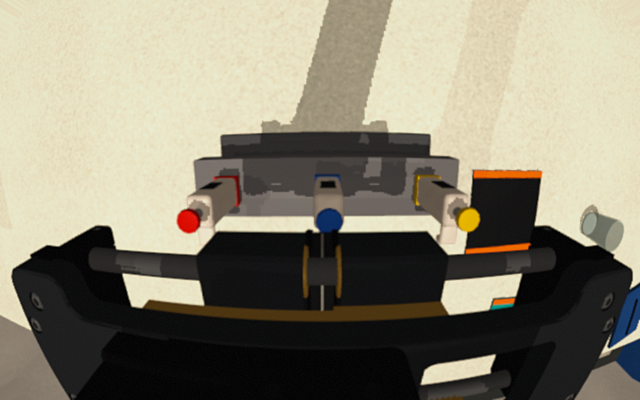

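The wrist view has the blue head centred at (329,219), the red head at (189,220) and the yellow at (467,219). The closed fingertips are at (322,238). I'll refine the head position from this view.

Run:
```python
from h import *
a=np.load("w1.npy");m=arm.camera_model("wrist")
h=cv2.cvtColor(a,cv2.COLOR_RGB2HSV)
for n,lo,hi,(x0,y0,x1,y1) in(("blue",(100,120,60),(130,255,255),(312,202,350,238)),("yellow",(18,130,90),(32,255,255),(450,202,485,236)),("red",(0,150,90),(8,255,255),(172,204,204,238))):
    k=cv2.inRange(h[y0:y1,x0:x1],np.array(lo,np.uint8),np.array(hi,np.uint8));M=cv2.moments(k,True);u,v=M["m10"]/M["m00"]+x0,M["m01"]/M["m00"]+y0
    x,y=u-m["cx"],v-m["cy"];r=np.hypot(x,y);t=r/m["fx"];d=np.array([x/r*np.sin(t),y/r*np.sin(t),np.cos(t)])
    Rm=cv2.Rodrigues(m["rvec"])[0];o=-Rm.T@m["tvec"];d=Rm.T@d
    print(n,round(u,1),round(v,1),M["m00"],(o+d*(.239-o[2])/d[2]).round(4))
```

```text
blue 328.7 220.3 466.0 [ 0.4996 -0.1281  0.239 ]
yellow 467.7 219.0 473.0 [ 0.4935 -0.0137  0.239 ]
red 187.9 220.8 421.0 [ 0.5072 -0.242   0.239 ]
```

The views agree to within 3 mm, so I'm using (0.4996, -0.130) and descending to just above the head.

>>> carry_out(
  increments=[
    [[-0.034, 0.044, 0.09], [0, 0, -0.001]],
    [[0, 0, 0.14], [0, 0, 0]],
    [[0, 0, 0.13], [0, 0, 0]],
    [[0, 0, 0], [0, 0, 0]],
    [[0, 0, 0], [0, 0, 0]],
  ],
)

```text
time: 3.35
tool_pos: [0.5007, -0.1234, 0.2652]
eef_rot: [-0.033, 0.999, 0.0, -0.0]
force: [0.7, 0.1, 0.2]
finger_gap: 0.006
finger_force: 0.0
```

```bash
python3 -c "
from h import *
to([.4996,-.130,.248]);save('s1',arm.grab_frame('side')[200:400,200:440].repeat(3,0).repeat(3,1))"
```

```text
t 3.35 pos [ 0.5007 -0.1234  0.2652] q [-0.31  0.07  0.5   1.73 -0.03  1.35  1.82] F [0.65 0.14 0.19] gap 0.006
shift [ 0.0099 -0.0432  0.1148] turn [ 0.0001 -0.0002  0.0013]
```

View pics/s1.png

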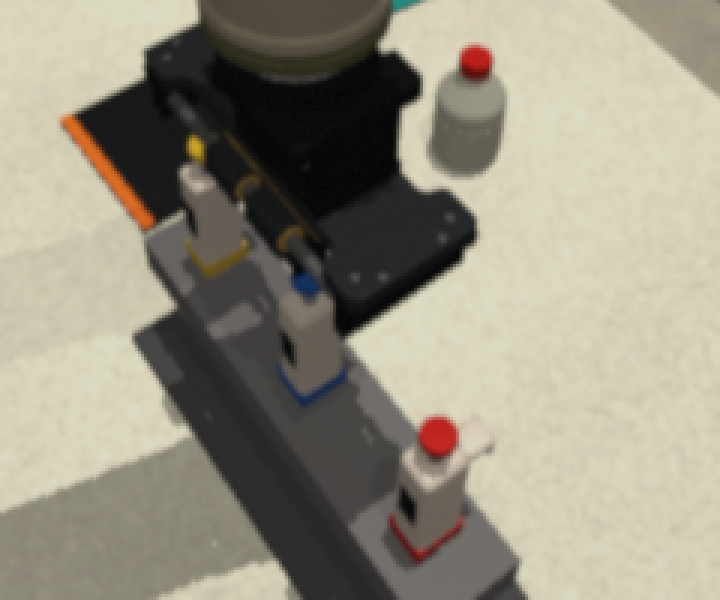

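The closed fingers sit directly above the blue head, which is at about (305,285) in the crop. The TCP is 6 mm off in y, so I'm correcting that.

>>> carry_out(
  increments=[
    [[0.008, -0.043, 0], [0, 0, 0.0013]],
    [[0, 0, 0], [0, 0, 0]],
    [[0, 0, 0], [0, 0, 0]],
    [[0, 0, 0], [0, 0, 0]],
  ],
)

```text
time: 3.8
tool_pos: [0.4999, -0.1313, 0.2657]
eef_rot: [-0.028, 1.0, 0.0, 0.0]
force: [-0.4, -0.1, -0.5]
finger_gap: 0.004
finger_force: 0.0
```

>>> carry_out(
  increments=[
    [[0, 0, 0.035], [0, 0, 0]],
    [[0, 0, 0.02], [0, 0, 0]],
    [[0, 0, 0.015], [0, 0, 0]],
    [[0, 0, 0], [0, 0, 0]],
    [[0, 0, 0], [0, 0, 0]],
  ],
)

```text
time: 4.3
tool_pos: [0.5, -0.1313, 0.2552]
eef_rot: [-0.028, 1.0, 0.0, 0.0]
force: [-0.2, -0.4, 2.8]
finger_gap: 0.007
finger_force: 1.3
```

```bash
python3 -c "
from h import *
to([.4996,-.130,.248])"
```

```text
t 4.3 pos [ 0.5    -0.1313  0.2552] q [-0.3   0.08  0.5   1.75 -0.04  1.33  1.83] F [-0.24 -0.38  2.78] gap 0.007
shift [0.0019 0.0087 0.0479] turn [ 0.      0.0001 -0.0003]
```

Contact: 2.8 N fits about 5 mm of spring travel. I'm pressing on toward the stop.

>>> carry_out(
  increments=[
    [[0, 0, 0.02], [0, 0, 0]],
    [[0, 0, 0.02], [0, 0, 0]],
    [[0, 0, 0.008], [0, 0, 0]],
    [[0, 0, 0.004], [0, 0, 0]],
    [[0, 0, 0], [0, 0, 0]],
    [[0, 0, 0], [0, 0, 0]],
  ],
)

```text
time: 4.9
tool_pos: [0.5004, -0.1314, 0.2483]
eef_rot: [-0.028, 1.0, 0.0, 0.001]
force: [-1.4, 0.4, 12.8]
finger_gap: 0.005
finger_force: 6.0
```

>>> carry_out(
  increments=[
    [[0, 0, 0.006], [0, 0, 0]],
    [[0, 0, 0], [0, 0, 0]],
    [[0, 0, 0], [0, 0, 0]],
  ],
)

```text
time: 5.2
tool_pos: [0.5007, -0.1315, 0.2482]
eef_rot: [-0.028, 1.0, 0.0, 0.002]
force: [-2.4, -0.4, 17.3]
finger_gap: 0.0
finger_force: 8.7
```

Force has risen to 17 N with no further travel, so the plunger is at its stop. Now I rise clear, let it spring back and open the gripper.

>>> carry_out(
  increments=[
    [[0, 0, 0], [0, 0, 0]],
    [[0, 0, -0.05], [0, 0, 0]],
    [[0, 0, -0.1], [0, 0, 0]],
    [[0, 0, -0.2], [0, 0, 0]],
    [[0, 0, -0.17], [0, 0, 0]],
    [[0, 0, 0], [0, 0, 0]],
    [[0, 0, 0], [0, 0, 0]],
    [[0, 0, 0], [0, 0, 0]],
  ],
)

```text
time: 6.0
tool_pos: [0.4993, -0.1311, 0.323]
eef_rot: [-0.028, 1.0, 0.0, -0.001]
force: [-0.5, 0.7, 0.2]
finger_gap: 0.007
finger_force: 0.0
```

>>> carry_out(
  increments=[
    [[0, 0, 0], [0, 0, 0]],
    [[0, 0, 0], [0, 0, 0]],
    [[0, 0, 0], [0, 0, 0]],
    [[0, 0, 0], [0, 0, 0]],
    [[0, 0, 0], [0, 0, 0]],
    [[0, 0, 0], [0, 0, 0]],
    [[0, 0, 0], [0, 0, 0]],
    [[0, 0, 0], [0, 0, 0]],
  ],
  gripper=0,
)

```text
time: 6.8
tool_pos: [0.4998, -0.1313, 0.3244]
eef_rot: [-0.028, 1.0, 0.0, 0.0]
force: [0.9, -0.4, -0.1]
finger_gap: 0.655
finger_force: 0.0
```

Run:
```python
from h import *
to([.4998,-.130,.199])
a=arm.grab_frame("wrist");save("w2",a);m=arm.camera_model("wrist")
h=cv2.cvtColor(a,cv2.COLOR_RGB2HSV);x0,y0,x1,y1=300,195,355,245
k=cv2.inRange(h[y0:y1,x0:x1],np.array((100,120,60),np.uint8),np.array((130,255,255),np.uint8));M=cv2.moments(k,True);u,v=M["m10"]/M["m00"]+x0,M["m01"]/M["m00"]+y0
x,y=u-m["cx"],v-m["cy"];r=np.hypot(x,y);t=r/m["fx"];d=np.array([x/r*np.sin(t),y/r*np.sin(t),np.cos(t)])
Rm=cv2.Rodrigues(m["rvec"])[0];o=-Rm.T@m["tvec"];d=Rm.T@d
print(u,v,M["m00"],(o+d*(.239-o[2])/d[2]).round(4))
```

```text
t 6.8 pos [ 0.4998 -0.1313  0.3244] q [-0.31  0.04  0.5   1.63 -0.02  1.47  1.82] F [ 0.87 -0.4  -0.06] gap 0.655
shift [-2.000e-04  8.600e-03  8.357e-01] turn [ 0.      0.     -0.0003]
322.202868852459 212.65368852459017 488.0 [ 0.4999 -0.1307  0.239 ]
```

View pics/w2.png

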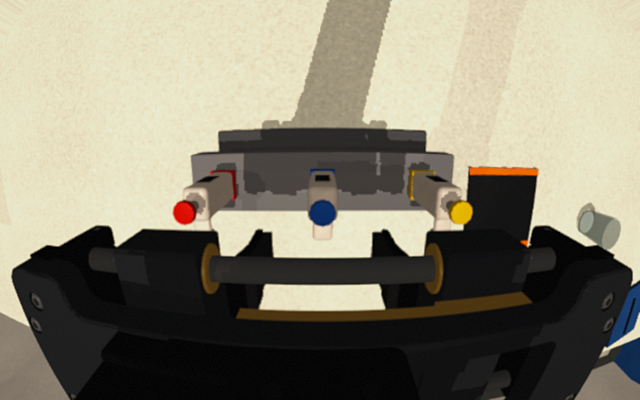

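The blue plunger is back up, with its head at (322,213) and centred between the opening fingers. I'm descending to grip at z = 0.200, 185 mm above the nozzle.

>>> carry_out(
  increments=[
    [[0, 0.004, 0.09], [0, 0, 0]],
    [[0, 0, 0.09], [0, 0, 0]],
    [[0, 0, 0.09], [0, 0, 0]],
    [[0, 0, 0.09], [0, 0, 0]],
    [[0, 0, 0.09], [0, 0, 0]],
    [[0, 0, 0.09], [0, 0, 0]],
    [[0, 0, 0.09], [0, 0, 0]],
    [[0, 0, 0.09], [0, 0, 0]],
    [[0, 0, 0.07], [0, 0, 0]],
    [[0, 0, 0.04], [0, 0, 0]],
    [[0, 0, 0], [0, 0, 0]],
    [[0, 0, 0], [0, 0, 0]],
  ],
)

```text
time: 8.05
tool_pos: [0.5, -0.1307, 0.2001]
eef_rot: [-0.028, 1.0, -0.0, 0.0]
force: [1.1, -0.4, 0.4]
finger_gap: 0.998
finger_force: 0.0
```

>>> carry_out(
  increments=[
    [[0, 0, 0], [0, 0, 0]],
    [[0, 0, 0], [0, 0, 0]],
    [[0, 0, 0], [0, 0, 0]],
    [[0, 0, 0], [0, 0, 0]],
    [[0, 0, 0], [0, 0, 0]],
    [[0, 0, 0], [0, 0, 0]],
    [[0, 0, 0], [0, 0, 0]],
    [[0, 0, 0], [0, 0, 0]],
    [[0, 0, 0], [0, 0, 0]],
    [[0, 0, 0], [0, 0, 0]],
  ],
  gripper=1,
  force=35,
)

```text
time: 9.05
tool_pos: [0.4998, -0.1307, 0.1998]
eef_rot: [-0.028, 1.0, 0.0, -0.0]
force: [0.1, -0.1, -0.7]
finger_gap: 0.292
finger_force: 35.0
```

```bash
python3 -c "
from h import *
to([.5,-.131,.2])"
```

```text
t 9.05 pos [ 0.4998 -0.1307  0.1998] q [-0.3   0.12  0.5   1.83 -0.06  1.21  1.85] F [ 0.06 -0.12 -0.71] gap 0.292
shift [-0.0015 -0.0021 -0.0013] turn [ 0.     -0.     -0.0003]
```

Gripped: the opening is 25.4 mm against a 26 mm handle, at 35 N. Now lifting straight up by 140 mm.

>>> carry_out(
  increments=[
    [[0, 0, -0.04], [0, 0, 0]],
    [[0, 0, -0.08], [0, 0, 0]],
    [[0, 0, -0.09], [0, 0, 0]],
    [[0, 0, -0.09], [0, 0, 0]],
    [[0, 0, -0.09], [0, 0, 0]],
    [[0, 0, -0.09], [0, 0, 0]],
    [[0, 0, -0.09], [0, 0, 0]],
    [[0, 0, -0.09], [0, 0, 0]],
    [[0, 0, -0.09], [0, 0, 0]],
    [[0, 0, -0.09], [0, 0, 0]],
    [[0, 0, -0.09], [0, 0, 0]],
    [[0, 0, -0.06], [0, 0, 0]],
  ],
)

```text
time: 10.25
tool_pos: [0.4999, -0.1308, 0.3497]
eef_rot: [-0.028, 1.0, 0.0, 0.0]
force: [-0.6, -0.3, -1.4]
finger_gap: 0.296
finger_force: 35.0
```

Run:
```python
from h import *
to([.42,.16,.36])
save('s2',arm.grab_frame('side'))
```

```text
t 10.25 pos [ 0.4999 -0.1308  0.3497] q [-0.32  0.04  0.5   1.59 -0.02  1.52  1.82] F [-0.64 -0.32 -1.35] gap 0.296
shift [ 0.4243  1.965  -0.0689] turn [-0.      0.0001 -0.0003]
```

View pics/s2.png

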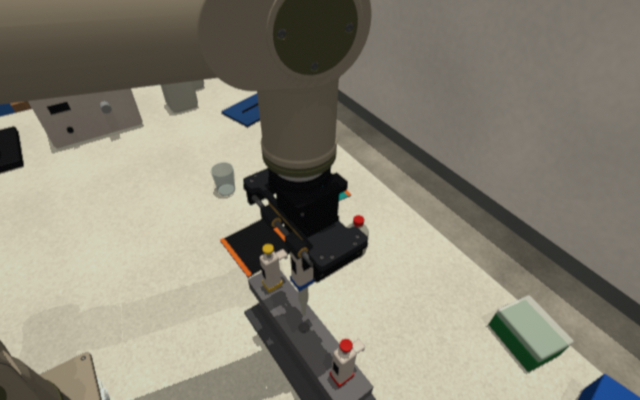

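The pipette hangs straight in the jaws with its nozzle at z ≈ 0.165, clear of the bar (handle near (300,270)). Yellow stands in the way in +y, so I go around it on the base side: first -x, then +y.

>>> carry_out(
  increments=[
    [[0.1, 0, -0.02], [0, 0, 0]],
    [[0.16, 0, -0.02], [0, 0, 0]],
    [[0.16, 0, -0.02], [0, 0, 0]],
    [[0.02, 0.15, 0], [0, 0, 0]],
    [[0, 0.2, 0], [0, 0, 0]],
    [[0, 0.2, 0], [0, 0, 0]],
    [[0, 0.25, 0], [0, 0, 0]],
    [[0, 0.25, 0], [0, 0, 0]],
    [[0, 0.25, 0], [0, 0, 0]],
    [[0, 0.25, 0], [0, 0, 0]],
    [[0, 0.25, 0], [0, 0, 0]],
    [[0, 0.1, 0], [0, 0, 0]],
  ],
)

```text
time: 11.5
tool_pos: [0.4171, 0.1537, 0.3569]
eef_rot: [-0.03, 1.0, 0.0, -0.001]
force: [0.6, -0.3, -0.7]
finger_gap: 0.297
finger_force: 35.0
```

>>> carry_out(
  increments=[
    [[0, 0, 0], [0, 0, 0]],
    [[0, 0, 0], [0, -0.015, 0]],
    [[0, 0, 0], [0, -0.015, 0]],
    [[0, 0, 0], [0, -0.015, 0]],
    [[0, 0, 0], [0, 0, 0]],
  ],
)

```text
time: 12.0
tool_pos: [0.4171, 0.1489, 0.3575]
eef_rot: [-0.027, 0.989, 0.004, 0.142]
force: [-0.3, -0.3, -0.8]
finger_gap: 0.295
finger_force: 35.0
```

Run:
```python
from h import *
to([.43,.19,.27])
s=arm.observe();print(R.from_quat(s["eef_rot"]).as_matrix().round(3))
```

```text
t 12.0 pos [0.4171 0.1489 0.3575] q [-0.57 -0.32  0.02  1.9   0.15  1.31  1.05] F [-0.26 -0.28 -0.8 ] gap 0.295
shift [0.0675 0.2687 0.5885] turn [-0.      0.0454 -0.0003]
[[-0.958 -0.055  0.281]
 [-0.053  0.998  0.016]
 [-0.282  0.    -0.96 ]]
```

At a 16° tilt all joints are in range (q2 -0.32 against -0.5). Moving outward and lower before adding tilt relieves q2.

>>> carry_out(
  increments=[
    [[-0.033, 0.065, 0.127], [0, 0, 0]],
    [[-0.033, 0.065, 0.127], [0, 0, 0]],
    [[-0.033, 0.065, 0.127], [0, 0, 0]],
    [[-0.033, 0.065, 0.127], [0, 0, 0]],
    [[0, 0, 0], [0, -0.012, 0]],
    [[0, 0, 0], [0, -0.012, 0]],
    [[0, 0, 0], [0, 0, 0]],
    [[0, 0, 0], [0, 0, 0]],
  ],
)

```text
time: 12.8
tool_pos: [0.4563, 0.1905, 0.2898]
eef_rot: [-0.027, 0.977, 0.006, 0.214]
force: [0.2, 0.6, -0.2]
finger_gap: 0.295
finger_force: 35.0
```

```bash
cat >> h.py <<'E'
def tip():
    s=arm.observe();M=R.from_quat(s["eef_rot"]).as_matrix();t=s["tool_pos"]+.185*M[:,2]
    print("tip",t.round(4),"tilt",np.degrees(np.arccos(-M[2,2])).round(1),"to plate shift",(M.T@(np.array([.555,.19,.10])-t)/.15).round(3))
E
python3 - <<'E'
from h import *
to([.46,.19,.24]);tip()
E
```

```text
t 12.8 pos [0.4563 0.1905 0.2898] q [-0.59 -0.26 -0.05  2.03  0.26  1.02  0.89] F [ 0.17  0.64 -0.18] gap 0.295
shift [ 0.1163 -0.0047  0.3117] turn [-0.0001  0.0685 -0.0005]
tip [0.5334 0.1947 0.1217] tilt 24.7 to plate shift [-0.069 -0.039  0.191]
```

>>> carry_out(
  increments=[
    [[0, -0.01, 0], [0, -0.0142, 0]],
    [[0, -0.01, 0], [0, -0.0142, 0]],
    [[0, -0.01, 0], [0, -0.0142, 0]],
    [[0, 0, 0], [0, 0, 0]],
    [[0, 0, 0], [0, 0, 0]],
  ],
)

```text
time: 13.3
tool_pos: [0.4567, 0.1864, 0.2901]
eef_rot: [-0.025, 0.939, 0.009, 0.342]
force: [-0.1, -0.1, -1.4]
finger_gap: 0.298
finger_force: 35.0
```

Run:
```python
from h import *
to([.46,.19,.24]);tip()
save('t2',arm.grab_frame('top')[150:350,150:470].repeat(2,0).repeat(2,1));save('s3',arm.grab_frame('side'))
```

```text
t 13.3 pos [0.4567 0.1864 0.2901] q [-0.54 -0.4  -0.18  2.23  0.49  0.79  0.64] F [-0.06 -0.12 -1.44] gap 0.298
shift [0.197  0.0231 0.2706] turn [-0.0002  0.1111 -0.0005]
tip [0.5755 0.1928 0.1484] tilt 40.0 to plate shift [ 0.313 -0.011  0.159]
```

View pics/s3.png

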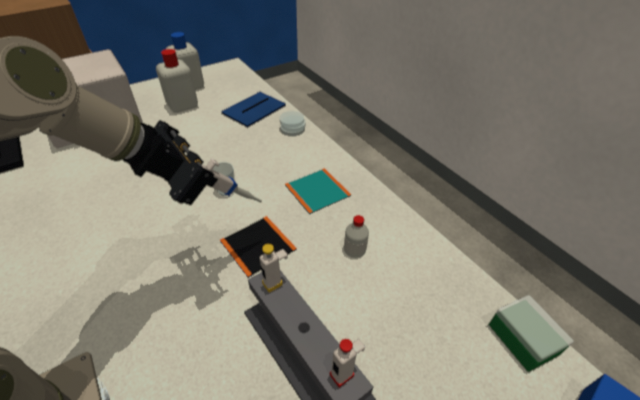

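View pics/t2.png

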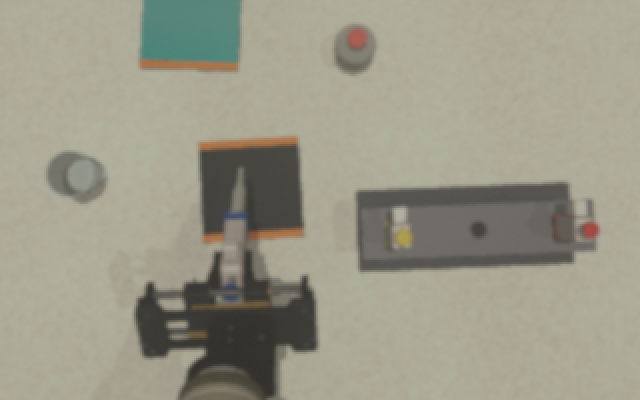

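In the top crop the nozzle tip is at (241,167), over the black plate, which spans about (200-302, 140-240). In the side view it is at (262,202). Yellow, red, the bottle and the beaker haven't moved. I'll cross-check the tip from both views, confirm the arm is still and hand in.

Run:
```python
from h import *
mt=arm.camera_model("top");ms=arm.camera_model("side")
o1,d1=ray(mt,270.5,233.5);o2,d2=ray(ms,262,202)
t=np.linalg.lstsq(np.stack([d1,-d2],1),o2-o1,rcond=None)[0];p=(o1+t[0]*d1+o2+t[1]*d2)/2
# plate outline corners in the top crop (x2, offset 150,150)
c=np.array([plane(mt,u/2+150,v/2+150,.006) for u,v in((200,142),(298,138),(303,236),(204,242))])
print("tip",p.round(3),"plate centre",c.mean(0).round(3),"sides",np.linalg.norm(c-np.roll(c,1,0),axis=1).round(3))
s=arm.observe();print(np.abs(s["joint_velocities"]).max(),s["finger_force"])
if np.abs(p-c.mean(0))[:2].max()<.05 and p[2]>.08: print(arm.job_done())
```

```text
tip [0.578 0.192 0.143] plate centre [0.549 0.188 0.006] sides [0.149 0.147 0.146 0.147]
0.012354267955296745 34.98692659428343
the job is handed in; nothing more can be done
None
```

I pressed the blue pipette's plunger to its stop, let it spring back, drew the pipette out and handed the job in holding it still at about 40°. By my measurements its nozzle is about 14 cm above the black plate, 3 cm from its centre, and the yellow and red pipettes, bottle and beaker look unmoved; no verdict was shown.

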